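Find the weak leaf spring at incoming inspection

ROBOT

A 6-joint arm with a two-finger parallel gripper is mounted at the origin on the work surface. World frame = base frame: x ahead of the robot, y to its left, z up, the work surface at z = 0. Lengths are in m, angles in degrees, forces in N, time in s.
With the tool pointing down it reaches from about 0.35 to 0.875 m from the base axis. Payload 4.2 kg.
Tool frame: the origin (TCP) lies where the fingers leave the gripper's body, on its centre line; the fingertips stand 70 mm ahead of it and the grasp point (between the pads) lies 51 mm ahead of it; z points along the fingers, y is the direction in which the jaws open and shut (so a half turn about z gives the same grasp; the last joint's range is limited). The gripper opens to 87 mm and grips with 3 to 60 N. Pads are 19 mm wide; open, the fingers measure 117 mm over their backs; the gripper's body (75 mm by 190 mm) begins 51 mm behind the grasp point.
Start: joints at [-56.86, 22.042, 0.453, 0, -68.411, -14.817], TCP at [0.197, -0.593, 0.292] pointing down, gripper open.
Joint ranges: [-179.83, 179.83], [-69.29, 118.12], [-61.27, 80.66], [-181.25, 117.63], [-171.15, -9.14], [-177.46, 177.46]. Speed limits (degrees/s): [159.86, 159.86, 180, 180, 180, 180].

INTERFACE

Orientations are given as a 3x3 rotation matrix whose columns are the frame's x, y, z axes.
In Python, from station import sense, cams, job gives the robot as it stands. The module is installed in compiled form; this text tells all that it offers.
- The arm moves only by the shell command python3 -m handwheel 'ROWS'. ROWS is JSON, a list of rows, each a list of 5 numbers: the shift along the tool's x, y, z in cm, then the turn about the tool's z in degrees, then the opening, from 0 (shut) to 1 (fully open). A call has 1 to 10 rows; each row shifts and turns the commanded pose from where the row before left it, along the tool's axes as they then stand; what a row does not reach is not made up. A row lasts 1/8 s, in which the tool goes at most 62.5 mm and 10.7 degrees, less where a joint would pass 70% of its speed; a pose out of reach is approached as far as the arm can. A call with a gripper value outside its range is refused whole. The fingers move at their own pace and stop on an object; the grip force is fixed at half the most. Time passes only in rows, so rows that do not move let the fingers close. It gives the time, the measured TCP pose, the force and the opening at its end, in the units of the state.
- sense(): the state, without advancing time (a new reading comes with each control period).
- cams.capture(name): name is "side" or "top" or "wrist"; returns the picture (420x560x3 uint8, red, green, blue); there is no depth.
- cams.camera_params(name): a dict with "fx", "fy", "cx", "cy" (pixels), "origin" and "rotation" of the camera in the world. Camera axes: x right, y down, z forward; pixel columns grow to the right and rows downward; lengths in m; the calibration is good to about 2 mm. A picture is of the moment at which its call begins: read the wrist's pose just before it. camera_params takes no time and is no camera call; for the wrist camera it gives the pose at the moment of the call.
- job.finish_job(): hands the job in, once; it reports no verdict.
The state is a dict: "time_s": time; "joints": joint angles; "joint_velocities": joint speeds; "effort": joint torques, N m; "tcp_pos": TCP position; "ee_rot": TCP orientation; "wrist_force": force on the tool from outside, world axes, zero at the start; "moment": the same for the moment, N m; "gripper_width": opening from 0.0 (shut) to 1.0 (fully open).
Only numpy, scipy, OpenCV 4.12 (cv2) and the standard library are available. Lean on these libraries where they do the work, as an engineer would, in place of code of your own. Each camera call takes 0.05 s, during which the arm holds its last target. There are 200 camera calls.

TASK

Test the three spring samples on the inspection plate one after the other, from the robot's left to its right: press each leaf on the round button at its mid-span with about 8 N (never more than 15 N on a leaf), hold for a second, and note how far it gives. One leaf is weak and gives more than twice as far as the others: take that sample by its clamp block and set it down gently on its base in the empty reject tray at the robot's right, leaving the other two standing where they are and everything else undisturbed.

Things in the scene. Friction and masses are not known exactly. Their poses are not given: they have to be found in the camera images.
- tray: the reject tray: empty, shallow, undivided grey open tray, 170 (its x) x 130 (its y) x 30 mm high, walls and floor 4 mm thick, fixed to the bench to the robot's right; origin at the centre of its underside
- slot_1 (a point): leftmost test place (robot's left, largest y) on the dark steel inspection plate (190 x 330 x 20 mm, fixed); point on the plate's top face, below the middle of the sample standing there
- slot_2 (a point): middle test place on the plate, 100 mm along the plate's -y from slot_1
- slot_3 (a point): rightmost test place on the plate, 100 mm further along -y
- sample_a: one of three spring samples that look alike, standing in any of the three test places: an aluminium base 110 (x) x 30 (y) x 6 mm with an upright clamp block (26 x 30 mm, top 46 mm above the underside) at its -x end and a flat steel leaf spring held in the block, running out over the base towards +x; loose, about 0.28 kg (0.2 to 0.4). Origin at the centre of the base's underside
- grip_a (a point): centre of the clamp block of sample_a, 26 mm above the sample's underside, 42 mm from its origin towards -x; grasp across the 30 mm width (along the sample's y)
- leaf_a: the leaf of sample_a: strip 24 mm wide, 2 mm thick, free span 84 mm, its top 38 mm above the sample's underside; origin at its bending point near the clamp block, 36 mm from the button. Pressed, it bends downwards about y like a linear spring: at the button a good leaf gives about 3.3 mm under 8 N, the weak one about 8 mm; it springs back when let go
- pad_a: the round steel test button (14 mm diameter, 4 mm high) in the middle of the free span of leaf_a; origin at the centre of its top face, 42 mm above the sample's underside. Bends down with the leaf
- sample_b: one of three spring samples that look alike, standing in any of the three test places: an aluminium base 110 (x) x 30 (y) x 6 mm with an upright clamp block (26 x 30 mm, top 46 mm above the underside) at its -x end and a flat steel leaf spring held in the block, running out over the base towards +x; loose, about 0.28 kg (0.2 to 0.4). Origin at the centre of the base's underside
- grip_b (a point): centre of the clamp block of sample_b, 26 mm above the sample's underside, 42 mm from its origin towards -x; grasp across the 30 mm width (along the sample's y)
- leaf_b: the leaf of sample_b: strip 24 mm wide, 2 mm thick, free span 84 mm, its top 38 mm above the sample's underside; origin at its bending point near the clamp block, 36 mm from the button. Pressed, it bends downwards about y like a linear spring: at the button a good leaf gives about 3.3 mm under 8 N, the weak one about 8 mm; it springs back when let go
- pad_b: the round steel test button (14 mm diameter, 4 mm high) in the middle of the free span of leaf_b; origin at the centre of its top face, 42 mm above the sample's underside. Bends down with the leaf
- sample_c: one of three spring samples that look alike, standing in any of the three test places: an aluminium base 110 (x) x 30 (y) x 6 mm with an upright clamp block (26 x 30 mm, top 46 mm above the underside) at its -x end and a flat steel leaf spring held in the block, running out over the base towards +x; loose, about 0.28 kg (0.2 to 0.4). Origin at the centre of the base's underside
- grip_c (a point): centre of the clamp block of sample_c, 26 mm above the sample's underside, 42 mm from its origin towards -x; grasp across the 30 mm width (along the sample's y)
- leaf_c: the leaf of sample_c: strip 24 mm wide, 2 mm thick, free span 84 mm, its top 38 mm above the sample's underside; origin at its bending point near the clamp block, 36 mm from the button. Pressed, it bends downwards about y like a linear spring: at the button a good leaf gives about 3.3 mm under 8 N, the weak one about 8 mm; it springs back when let go
- pad_c: the round steel test button (14 mm diameter, 4 mm high) in the middle of the free span of leaf_c; origin at the centre of its top face, 42 mm above the sample's underside. Bends down with the leaf
- gauge_block: steel gauge block 20 x 16 x 25 mm standing on the plate between two samples, not part of the job; origin at its underside
- driver: screwdriver lying beyond the tray, not part of the job
Things that resemble listed ones, but are neither listed nor needed, are in the scene too. What is shaped like the sample_c but purple or turquoise is not meant.

How it is judged:
By the outcome, as a careful person would: the job done as asked, in the order asked, and still so for the second after the job is handed in, with the robot touching nothing.
It also fails if it takes over 67 s, if anything falls off the work surface, if the arm or the gripper's body presses on something with over 40 N, if the wrist force passes 120 N, or if a joint passes its speed limit or range.

## Working session

There is one attempt and no reset: what is moved stays moved. The work goes in short steps, Python scripts to look and compute and a shell command to move; the robot and the scene stay as the last step left them, time stands still between calls to the robot, and variables do not carry over. Pictures are saved under pics/ and viewed, about 8 in all and at most 12, crops included, and the job is handed in when it is done.

```bash
mkdir -p pics; cat > h.py <<'E'
import numpy as np, cv2
from station import sense, cams, job
def ray(c,u,v):
    p=cams.camera_params(c) if isinstance(c,str) else c
    R=np.array(p["rotation"]);d=R@np.array([(u-p["cx"])/p["fx"],(v-p["cy"])/p["fy"],1.]);return np.array(p["origin"]),d
def onz(c,u,v,z):
    o,d=ray(c,u,v);return o+d*(z-o[2])/d[2]
def proj(c,P):
    p=cams.camera_params(c) if isinstance(c,str) else c
    q=np.array(p["rotation"]).T@(np.array(P)-np.array(p["origin"]));return q[0]/q[2]*p["fx"]+p["cx"],q[1]/q[2]*p["fy"]+p["cy"]
def save(im,n):cv2.imwrite("pics/"+n,im[:,:,::-1])
E
python3 - <<'E'
from h import *
s=sense();print(s)
for c in("top","side"):
    im=cams.capture(c);save(im,c+"0.png");print(c,cams.camera_params(c))
E
```

```text
{'time_s': 0.0, 'joints': array([-5.68608481e+01,  2.20896545e+01,  3.78543054e-01, -2.94969710e-02,
       -6.84086593e+01, -1.48160852e+01]), 'joint_velocities': array([ 0.00684176,  0.04954532,  0.06733085,  0.02111999,  0.13372203,
       -0.07659805]), 'effort': array([-2.58158880e-04, -3.90661597e+01,  1.87407428e+01,  4.21998605e+00,
        1.10066874e-02, -2.10682438e-04]), 'tcp_pos': array([ 0.196362  , -0.5928749 ,  0.29116132]), 'ee_rot': array([[-9.49358661e-01, -3.14193543e-01, -7.41905537e-04],
       [-3.14194411e-01,  9.49356531e-01,  2.01203289e-03],
       [ 7.21651228e-05,  2.14324343e-03, -9.99997701e-01]]), 'wrist_force': array([ 0.11245958, -0.25890778,  0.07123812]), 'moment': array([ 0.02417426, -0.00642   , -0.02441689]), 'gripper_width': 0.9974928527583639}
top {'fx': 500.24983830507557, 'fy': 500.24983830507557, 'cx': 285.80731049052775, 'cy': 213.56313686000615, 'origin': array([ 0.34109436, -0.04451637,  1.47291817]), 'rotation': array([[-0.02056712, -0.99361691,  0.1109163 ],
       [-0.99974017,  0.0215297 ,  0.00748754],
       [-0.00982774, -0.11073348, -0.99380155]])}
side {'fx': 399.0311528833616, 'fy': 399.0311528833616, 'cx': 278.80316261610557, 'cy': 212.89648281038353, 'origin': array([0.45254153, 0.98072382, 0.65430963]), 'rotation': array([[-0.99555322, -0.06269736,  0.07030524],
       [-0.09210176,  0.49117367, -0.86617879],
       [ 0.01977504, -0.86880232, -0.49476406]])}
```

View pics/top0.png

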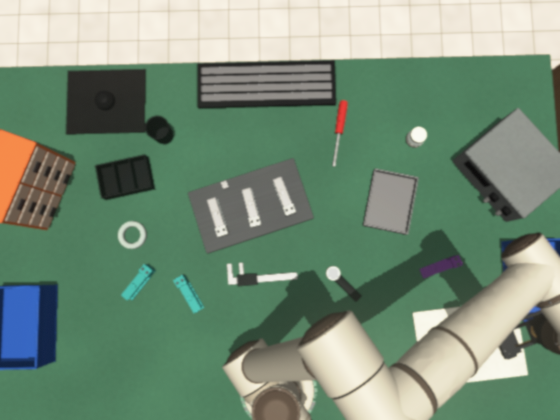

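View pics/side0.png

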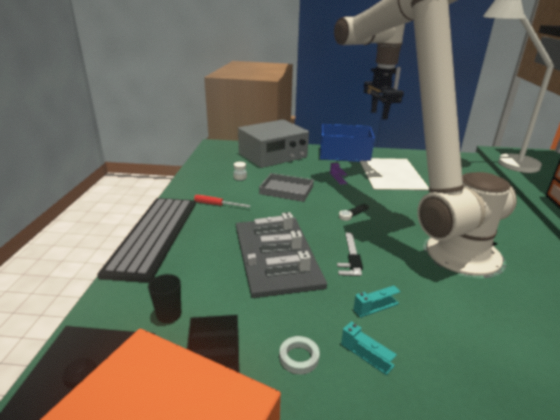

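Top view: three silver samples on the dark plate at about (217,217), (251,207) and (285,196), with the gauge block at (225,184). The grey tray is at (390,202) and the driver at (340,130). Look-alikes are turquoise at (137,282) and (188,294), and purple at (441,266); none of those is on the plate, so I rule them out. Next is a close crop.

```bash
python3 - <<'E'
from h import *
im=cv2.imread("pics/top0.png")[150:260,180:430]
a=cv2.resize(im[:,:140],None,fx=5.6,fy=5.6,interpolation=cv2.INTER_CUBIC)[:600]
cv2.imwrite("pics/crop0.png",a)
for n,c,z in [("plate",[(188,193),(295,159),(312,215),(206,252)],.02),("tray",[(374,169),(417,174),(408,234),(364,228)],.03)]:
    P=np.array([onz("top",u,v,z) for u,v in c]);print(n,P.round(3).tolist(),P.mean(0).round(3),np.linalg.norm(P-np.roll(P,-1,0),axis=1).round(3))
E
```

```text
plate [[0.57, 0.253, 0.02], [0.665, -0.064, 0.02], [0.497, -0.11, 0.02], [0.396, 0.2, 0.02]] [0.532 0.07  0.02 ] [0.331 0.174 0.326 0.182]
tray [[0.628, -0.294, 0.03], [0.61, -0.419, 0.03], [0.435, -0.385, 0.03], [0.455, -0.259, 0.03]] [ 0.532 -0.339  0.03 ] [0.126 0.178 0.128 0.176]
```

View pics/crop0.png

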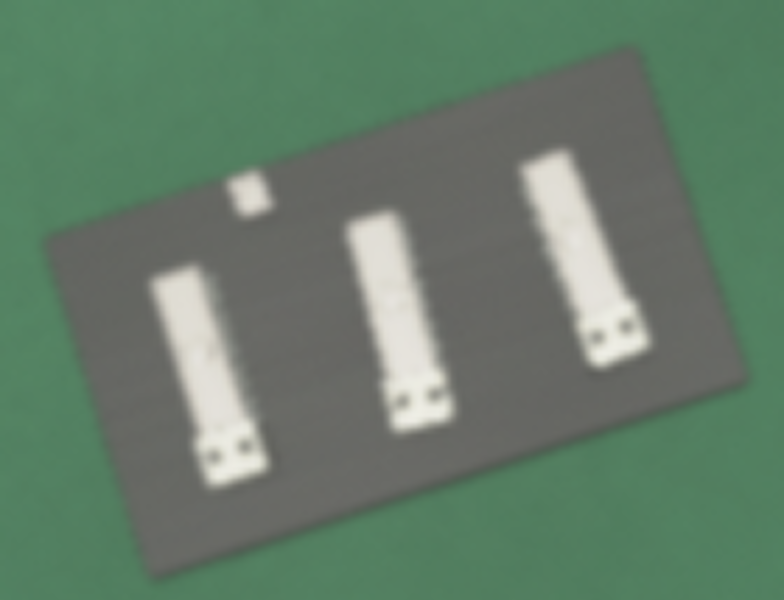

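The crop shows block tops at about (231,460), (420,402) and (613,335), leaf tips at (175,275), (373,222) and (547,160), and the gauge block at (250,193) towards +x between samples 1 and 2. The silver samples on the plate are the ones to test.

```bash
cat >> h.py <<'E'
def go(p,yaw):
    """shift in tool cm and turn to bring TCP to p with tool y at yaw+90 deg"""
    s=sense();R=s["ee_rot"];d=R.T@(np.array(p)-s["tcp_pos"])*100
    t=np.degrees(np.arctan2(R[1,1],R[0,1]))-90
    return d.round(2),round((t-yaw),2)
E
python3 - <<'E'
from h import *
for b,t in [((231,457),(175,276)),((420,402),(373,222)),((613,335),(547,160))]:
    f=lambda q,z:onz("top",q[0]/5.6+180,q[1]/5.6+150,z)
    B=f(b,.066);T=f(t,.058);e=(T-B)[:2];L=np.hypot(*e);yaw=np.degrees(np.arctan2(e[1],e[0]))
    P=B[:2]+e/L*.055
    print("block",B.round(4),"L",L.round(3),"(97) yaw",yaw.round(1),"pad",P.round(4),"go",go([*P,.24],yaw))
E
```

```text
block [0.4508 0.1493 0.066 ] L 0.098 (97) yaw 17.3 pad [0.5034 0.1656] go (array([-52.98,  62.35,   5.24]), np.float64(1.06))
block [0.4766 0.0536 0.066 ] L 0.097 (97) yaw 14.0 pad [0.53   0.0669] go (array([-52.41,  52.15,   5.22]), np.float64(4.34))
block [ 0.5086 -0.0445  0.066 ] L 0.097 (97) yaw 19.1 pad [ 0.5605 -0.0265] go (array([-52.37,  42.32,   5.2 ]), np.float64(-0.8))
```

```bash
python3 -m handwheel '[[-3.3,3.9,0,0,0],[-3.3,3.9,0,0,0],[-3.3,3.9,0,0,0],[-3.3,3.9,0,0,0],[-3.3,3.9,0,0,0],[-3.3,3.9,0,0,0],[-3.3,3.9,0,0,0],[-3.3,3.9,0,0,0]]' ; python3 -m handwheel '[[-3.3,3.9,0,0,0],[-3.3,3.9,0,0,0],[-3.3,3.9,0,0,0],[-3.3,3.9,0,0,0],[-3.3,3.9,0,0,0],[-3.3,3.9,0,0,0],[-3.3,3.9,0,1,0],[0,0,0,0,0]]'; python3 - <<'E'
from h import *
print(go([.5034,.1656,.24],17.3))
p=cams.camera_params("wrist");im=cams.capture("wrist");save(im,"w1.png");print(p)
for P in [(.5034,.1656,.062),(.4508,.1493,.066),(.53,.0669,.062),(.4766,.0536,.066)]:print(np.round(proj(p,P)))
E
```

```text
time_s: 1.1
tcp_pos: [0.3492, -0.2125, 0.2921]
ee_rot: [[-0.949, -0.314, 0.0], [-0.314, 0.949, 0.0], [-0.0, 0.0, -1.0]]
wrist_force: [1.0, -0.3, 0.2]
gripper_width: 0.17
time_s: 2.1
tcp_pos: [0.4834, 0.1203, 0.2914]
ee_rot: [[-0.954, -0.301, -0.001], [-0.301, 0.954, -0.0], [0.001, -0.0, -1.0]]
wrist_force: [-0.0, -0.4, 0.0]
gripper_width: -0.001
(array([-3.28,  3.71,  5.14]), np.float64(0.22))
{'fx': 324.1196685694505, 'fy': 324.1196685694505, 'cx': 282.1517297190589, 'cy': 212.83340230779578, 'origin': array([0.40426074, 0.09584997, 0.38332121]), 'rotation': array([[-3.00080745e-01,  9.10561295e-01,  2.84305600e-01],
       [ 9.53913638e-01,  2.86618954e-01,  8.88726405e-02],
       [-5.63387055e-04,  2.97871957e-01, -9.54605667e-01]])}
[317. 227.]
[320. 176.]
[220. 223.]
[219. 172.]
```

View pics/w1.png

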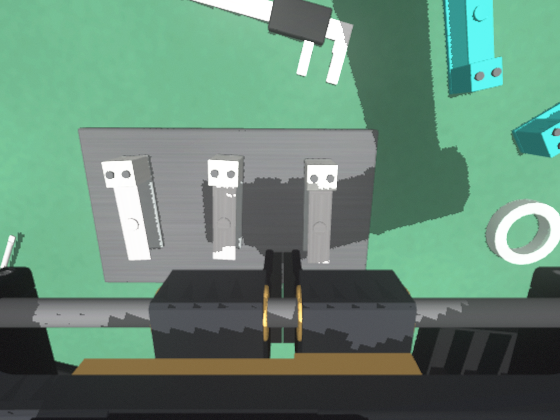

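Wrist view: buttons at about (319,227), (224,223) and (132,224); block tops near (321,177), (224,173) and (124,174). This agrees with the top view to a few pixels.

```bash
python3 - <<'E'
from h import *
im=cv2.imread("pics/w1.png")[145:275,90:350];cv2.imwrite("pics/w1c.png",cv2.resize(im,None,fx=3,fy=3,interpolation=cv2.INTER_CUBIC))
for q,b in [((319,227),(321,177)),((224,223),(224,173)),((132,224),(124,174))]:
    P=onz("wrist",*q,.062);B=onz("wrist",*b,.066);e=P-B;print(P.round(4),B.round(4),np.degrees(np.arctan2(e[1],e[0])).round(1),np.hypot(*e[:2]).round(4))
E
```

```text
[0.5022 0.1658 0.062 ] [0.4507 0.1494 0.066 ] 17.7 0.0541
[0.5278 0.0693 0.062 ] [0.4756 0.0567 0.066 ] 13.6 0.0537
[ 0.5577 -0.0226  0.062 ] [ 0.5061 -0.0375  0.066 ] 16.1 0.0538
```

View pics/w1c.png

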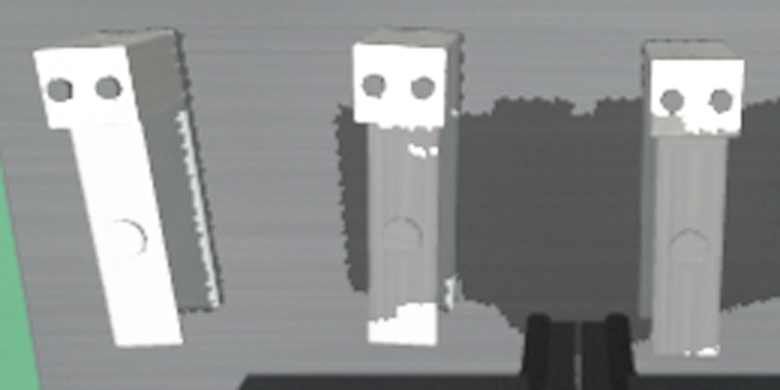

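```bash
python3 -m handwheel '[[-1.5,1.9,0,0,0],[-1.6,1.8,0,0,0],[0,0,4,0,0],[0,0,4,0,0],[0,0,4,0,0],[0,0,2,0,0],[0,0,0,0,0],[0,0,0,0,0]]' ; python3 - <<'E'
from h import *
print(go([.5025,.1656,.132],17.5))
B=onz("wrist",1,1,.066)
E
```

```text
time_s: 3.15
tcp_pos: [0.502, 0.1629, 0.1532]
ee_rot: [[-0.955, -0.298, 0.002], [-0.298, 0.955, 0.001], [-0.002, 0.0, -1.0]]
wrist_force: [0.1, 0.0, -0.2]
gripper_width: 0.004
(array([-0.13,  0.25,  2.12]), np.float64(-0.16))
```

```bash
python3 -m handwheel '[[-0.1,0.2,1,0,0],[0,0,0.8,0,0],[0,0,0,0,0],[0,0,0,0,0]]'; python3 -m handwheel '[[0,0,0.1,0,0],[0,0,0.1,0,0],[0,0,0.0,0,0]]'; python3 -m handwheel '[[0,0,0.1,0,0],[0,0,0.1,0,0],[0,0,0.0,0,0]]'
```

```text
time_s: 3.65
tcp_pos: [0.5015, 0.1644, 0.1343]
ee_rot: [[-0.955, -0.298, 0.0], [-0.298, 0.955, -0.0], [-0.0, -0.0, -1.0]]
wrist_force: [-0.3, -0.5, -0.0]
gripper_width: 0.002
time_s: 4.03
tcp_pos: [0.5014, 0.1644, 0.1322]
ee_rot: [[-0.955, -0.298, -0.0], [-0.298, 0.955, -0.0], [0.0, -0.0, -1.0]]
wrist_force: [0.1, 0.6, -0.4]
gripper_width: -0.003
time_s: 4.4
tcp_pos: [0.5016, 0.1645, 0.1306]
ee_rot: [[-0.955, -0.298, 0.001], [-0.298, 0.955, 0.0], [-0.001, -0.0, -1.0]]
wrist_force: [-0.7, -0.9, 4.1]
gripper_width: 0.002
```

```bash
python3 -m handwheel '[[0,0,0.1,0,0],[0,0,0,0,0]]'; python3 -m handwheel '[[0,0,0.05,0,0],[0,0,0,0,0]]'
```

```text
time_s: 4.65
tcp_pos: [0.5017, 0.1645, 0.1298]
ee_rot: [[-0.955, -0.298, 0.001], [-0.298, 0.955, 0.0], [-0.001, -0.0, -1.0]]
wrist_force: [-1.4, -1.4, 5.9]
gripper_width: 0.006
time_s: 4.9
tcp_pos: [0.5017, 0.1645, 0.1295]
ee_rot: [[-0.955, -0.298, 0.001], [-0.298, 0.955, 0.0], [-0.001, -0.0, -1.0]]
wrist_force: [-1.8, -0.6, 6.9]
gripper_width: 0.008
```

```bash
python3 -m handwheel '[[0,0,0.05,0,0],[0,0,0,0,0],[0,0,0,0,0]]';python3 -m handwheel '[[0,0,0,0,0],[0,0,0,0,0],[0,0,0,0,0],[0,0,0,0,0]]';python3 -m handwheel '[[0,0,0,0,0],[0,0,0,0,0],[0,0,0,0,0],[0,0,0,0,0]]'
```

```text
time_s: 5.28
tcp_pos: [0.5018, 0.1645, 0.1292]
ee_rot: [[-0.954, -0.298, 0.001], [-0.298, 0.954, 0.0], [-0.001, -0.0, -1.0]]
wrist_force: [-1.3, -0.7, 7.4]
gripper_width: 0.003
time_s: 5.78
tcp_pos: [0.5018, 0.1646, 0.1292]
ee_rot: [[-0.954, -0.298, 0.001], [-0.298, 0.954, 0.0], [-0.001, -0.0, -1.0]]
wrist_force: [-2.0, -0.8, 7.1]
gripper_width: 0.006
time_s: 6.28
tcp_pos: [0.5018, 0.1645, 0.1292]
ee_rot: [[-0.954, -0.298, 0.001], [-0.298, 0.954, 0.0], [-0.001, -0.0, -1.0]]
wrist_force: [-1.3, -1.3, 7.8]
gripper_width: 0.005
```

```bash
python3 -m handwheel '[[0,0,0.03,0,0],[0,0,0,0,0],[0,0,0,0,0],[0,0,0,0,0],[0,0,0,0,0],[0,0,0,0,0],[0,0,0,0,0],[0,0,0,0,0],[0,0,0,0,0],[0,0,0,0,0]]';python3 -m handwheel '[[0,0,-1,0,0],[0,0,-3,0,0],[0,0,-3,0,0],[0,0,0,0,0]]'; python3 - <<'E'
from h import *
print(go([.5285,.0685,.152],14),go([.559,-.0245,.152],18.5))
p=cams.camera_params("wrist");save(cams.capture("wrist"),"w2.png")
for P in [(.5285,.0685,.062),(.559,-.0245,.062)]:print(np.round(proj(p,P)))
E
```

```text
time_s: 7.52
tcp_pos: [0.5018, 0.1645, 0.129]
ee_rot: [[-0.954, -0.298, 0.001], [-0.298, 0.954, 0.0], [-0.001, -0.0, -1.0]]
wrist_force: [-1.8, -1.3, 8.4]
gripper_width: 0.006
time_s: 8.02
tcp_pos: [0.5023, 0.1651, 0.2002]
ee_rot: [[-0.955, -0.298, 0.004], [-0.298, 0.955, 0.003], [-0.005, 0.002, -1.0]]
wrist_force: [-0.2, 0.0, 0.5]
gripper_width: 0.002
(array([  0.4 , -10.01,   4.8 ]), np.float64(3.33)) (array([  0.26, -19.79,   4.79]), np.float64(-1.17))
[148. 221.]
[ 18. 223.]
```

View pics/w2.png

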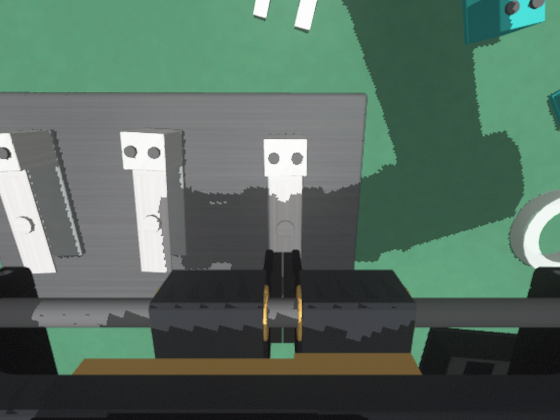

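Wrist view: sample 1 unmoved with its button at (284,228), in line with the fingers (gap at 282). Button 2 is at (151,222) and button 3 at (26,225).

```bash
python3 - <<'E'
from h import *
for q,y in [((284,228),17.5),((151,221.5),14),((26,225),18.5)]:
    P=onz("wrist",*q,.062);print(P.round(4),go([*P[:2],.152],y))
E
```

```text
[0.5016 0.1665 0.062 ] (array([-0.07,  0.18,  4.66]), np.float64(-0.2))
[0.5261 0.0704 0.062 ] (array([ 0.46, -9.73,  4.65]), np.float64(3.3))
[ 0.5564 -0.0182  0.062 ] (array([  0.19, -19.09,   4.64]), np.float64(-1.2))
```

```bash
python3 -m handwheel '[[0.2,-4.9,0,0,0],[0.2,-4.9,0,0,0],[0,0,2.5,3.3,0],[0,0,2.2,0,0],[0,0,0,0,0],[0,0,0,0,0]]';python3 - <<'E'
from h import *
print(go([.527,.0697,.1345],14))
E
```

```text
time_s: 8.82
tcp_pos: [0.5269, 0.0698, 0.151]
ee_rot: [[-0.97, -0.243, -0.0], [-0.243, 0.97, -0.0], [0.0, -0.0, -1.0]]
wrist_force: [0.0, 0.6, 0.9]
gripper_width: 0.003
(array([-0.01, -0.01,  1.65]), np.float64(0.05))
```

```bash
python3 -m handwheel '[[0,0,1,0,0],[0,0,0.7,0,0],[0,0,0,0,0],[0,0,0,0,0]]'; python3 -m handwheel '[[0,0,0.1,0,0],[0,0,0.1,0,0],[0,0,0.0,0,0]]'; python3 -m handwheel '[[0,0,0.1,0,0],[0,0,0.1,0,0],[0,0,0.0,0,0]]';python3 -m handwheel '[[0,0,0.1,0,0],[0,0,0.0,0,0],[0,0,0,0,0]]'
```

```text
time_s: 9.32
tcp_pos: [0.5269, 0.0698, 0.1341]
ee_rot: [[-0.97, -0.242, 0.0], [-0.242, 0.97, 0.0], [-0.0, -0.0, -1.0]]
wrist_force: [-0.0, -0.9, 0.7]
gripper_width: 0.009
time_s: 9.7
tcp_pos: [0.5268, 0.0697, 0.132]
ee_rot: [[-0.97, -0.242, 0.0], [-0.242, 0.97, 0.0], [-0.0, 0.0, -1.0]]
wrist_force: [-0.4, 0.0, -0.2]
gripper_width: 0.001
time_s: 10.07
tcp_pos: [0.527, 0.0697, 0.1304]
ee_rot: [[-0.97, -0.243, 0.001], [-0.243, 0.97, 0.0], [-0.001, -0.0, -1.0]]
wrist_force: [-1.2, 1.1, 3.6]
gripper_width: 0.001
time_s: 10.45
tcp_pos: [0.5271, 0.0698, 0.1297]
ee_rot: [[-0.97, -0.243, 0.001], [-0.243, 0.97, 0.0], [-0.001, -0.0, -1.0]]
wrist_force: [-1.9, -0.4, 6.0]
gripper_width: 0.009
```

```bash
python3 -m handwheel '[[0,0,0.06,0,0],[0,0,0.04,0,0],[0,0,0.0,0,0],[0,0,0,0,0]]';python3 -m handwheel '[[0,0,0,0,0],[0,0,0,0,0],[0,0,0,0,0],[0,0,0,0,0],[0,0,0,0,0]]';python3 -m handwheel '[[0,0,0,0,0],[0,0,0,0,0],[0,0,0,0,0],[0,0,0,0,0],[0,0,0,0,0]]'
```

```text
time_s: 10.95
tcp_pos: [0.5272, 0.0698, 0.129]
ee_rot: [[-0.97, -0.243, 0.001], [-0.243, 0.97, 0.0], [-0.001, -0.0, -1.0]]
wrist_force: [-2.1, -0.3, 9.1]
gripper_width: 0.008
time_s: 11.58
tcp_pos: [0.5271, 0.0698, 0.129]
ee_rot: [[-0.97, -0.243, 0.001], [-0.243, 0.97, 0.0], [-0.001, -0.0, -1.0]]
wrist_force: [-1.8, -0.1, 8.4]
gripper_width: 0.007
time_s: 12.2
tcp_pos: [0.5271, 0.0697, 0.129]
ee_rot: [[-0.97, -0.243, 0.001], [-0.243, 0.97, 0.0], [-0.001, -0.0, -1.0]]
wrist_force: [-2.0, 0.7, 7.9]
gripper_width: 0.008
```

Leaf 2 is also stiff, about 3 mm at 8 N. I lift off and look at sample 3.

```bash
python3 -m handwheel '[[0,0,-1,0,0],[0,0,-3,0,0],[0,0,-3,0,0],[0,-5,0,0,0],[0,0,0,0,0],[0,0,0,0,0]]'; python3 - <<'E'
from h import *
p=cams.camera_params("wrist");im=cams.capture("wrist");save(im,"w3.png")
c=im[110:290,90:360];save(cv2.resize(c,None,fx=2.9,fy=2.9,interpolation=cv2.INTER_CUBIC),"w3c.png")
print(sense()["tcp_pos"])
E
```

```text
time_s: 12.95
tcp_pos: [0.5386, 0.021, 0.1976]
ee_rot: [[-0.97, -0.241, -0.001], [-0.241, 0.97, 0.0], [0.001, 0.0, -1.0]]
wrist_force: [-0.1, -0.3, -0.2]
gripper_width: 0.001
[0.53860568 0.02136595 0.19756701]
```

View pics/w3c.png

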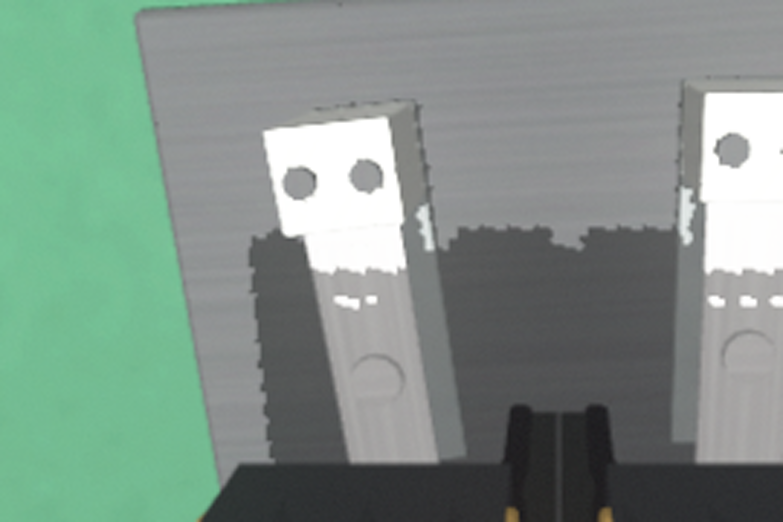

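The crop shows button 3 at (377,380), which is full-frame (220,241), and its block-top centre at (335,176), which is (205.5,170.7). It is turned slightly relative to the tool.

```bash
python3 - <<'E'
from h import *
P=onz("wrist",220,241,.062);B=onz("wrist",205.5,170.7,.066);e=P-B;y=np.degrees(np.arctan2(e[1],e[0]))
print(P,B,y,np.hypot(*e[:2]),go([*P[:2],.1345],y))
# block edge direction
a=onz("wrist",90+264/2.9,110+130/2.9,.066);b=onz("wrist",90+285/2.9,110+236/2.9,.066);c=onz("wrist",90+388/2.9,110+117/2.9,.066);d=onz("wrist",90+402/2.9,110+222/2.9,.066)
for q in(b-a,d-c):print(np.degrees(np.arctan2(q[1],q[0])),np.hypot(*q[:2]))
E
```

```text
[ 0.56004595 -0.02143304  0.062     ] [ 0.50896143 -0.04056522  0.066     ] 20.531931779091426 0.054549684296072334 (array([-1.05, -4.67,  6.31]), np.float64(-6.51))
20.059213779139682 0.025813960173358328
18.61426504217963 0.02528966133001465
```

```bash
python3 -m handwheel '[[-1,-4.7,0,0,0],[0,0,2.5,-5.8,0],[0,0,2.3,0,0],[0,0,1,0,0],[0,0,0.3,0,0],[0,0,0,0,0]]'; python3 -m handwheel '[[0,0,0.1,0,0],[0,0,0.1,0,0],[0,0,0.0,0,0]]'; python3 -m handwheel '[[0,0,0.1,0,0],[0,0,0.1,0,0],[0,0,0.0,0,0]]';python3 -m handwheel '[[0,0,0.1,0,0],[0,0,0.0,0,0],[0,0,0,0,0]]'
```

```text
time_s: 13.75
tcp_pos: [0.5604, -0.0216, 0.1374]
ee_rot: [[-0.94, -0.34, 0.001], [-0.34, 0.94, 0.0], [-0.001, -0.0, -1.0]]
wrist_force: [1.0, -0.6, -0.2]
gripper_width: 0.005
time_s: 14.12
tcp_pos: [0.56, -0.022, 0.1351]
ee_rot: [[-0.941, -0.339, 0.0], [-0.339, 0.941, 0.0], [-0.0, -0.0, -1.0]]
wrist_force: [-0.0, -1.3, 0.8]
gripper_width: 0.005
time_s: 14.5
tcp_pos: [0.5599, -0.0221, 0.1328]
ee_rot: [[-0.941, -0.339, -0.0], [-0.339, 0.941, -0.0], [0.0, 0.0, -1.0]]
wrist_force: [1.2, -0.4, -0.1]
gripper_width: 0.008
time_s: 14.88
tcp_pos: [0.56, -0.022, 0.1319]
ee_rot: [[-0.941, -0.339, -0.0], [-0.339, 0.941, -0.0], [0.0, 0.0, -1.0]]
wrist_force: [-0.4, -0.0, 0.8]
gripper_width: 0.004
```

```bash
python3 -m handwheel '[[0,0,0.1,0,0],[0,0,0.1,0,0],[0,0,0.0,0,0]]'; python3 -m handwheel '[[0,0,0.1,0,0],[0,0,0.1,0,0],[0,0,0.0,0,0]]'
```

```text
time_s: 15.25
tcp_pos: [0.5602, -0.022, 0.1302]
ee_rot: [[-0.941, -0.339, 0.0], [-0.339, 0.941, -0.0], [-0.0, -0.0, -1.0]]
wrist_force: [0.5, 0.3, 2.9]
gripper_width: 0.005
time_s: 15.62
tcp_pos: [0.5603, -0.0219, 0.1283]
ee_rot: [[-0.941, -0.339, 0.001], [-0.339, 0.941, 0.0], [-0.001, -0.0, -1.0]]
wrist_force: [-0.2, 0.4, 4.4]
gripper_width: 0.005
```

Softer, about 1 N/mm, so this is the weak one. I go on to about 8 N.

```bash
python3 -m handwheel '[[0,0,0.1,0,0],[0,0,0.1,0,0],[0,0,0.0,0,0]]'; python3 -m handwheel '[[0,0,0.1,0,0],[0,0,0.0,0,0],[0,0,0.0,0,0]]'
```

```text
time_s: 16.0
tcp_pos: [0.5603, -0.0219, 0.1266]
ee_rot: [[-0.941, -0.339, 0.001], [-0.339, 0.941, -0.0], [-0.001, -0.0, -1.0]]
wrist_force: [-0.7, 0.8, 6.3]
gripper_width: 0.004
time_s: 16.38
tcp_pos: [0.5604, -0.022, 0.1258]
ee_rot: [[-0.941, -0.339, 0.001], [-0.339, 0.941, -0.0], [-0.001, -0.0, -1.0]]
wrist_force: [-1.2, -0.2, 7.5]
gripper_width: 0.003
```

```bash
python3 -m handwheel '[[0,0,0.08,0,0],[0,0,0.0,0,0],[0,0,0.0,0,0],[0,0,0,0,0]]'; python3 -m handwheel '[[0,0,0,0,0],[0,0,0.0,0,0],[0,0,0.0,0,0],[0,0,0,0,0],[0,0,0,0,0],[0,0,0,0,0],[0,0,0,0,0],[0,0,0,0,0],[0,0,0,0,0]]'
```

```text
time_s: 16.88
tcp_pos: [0.5603, -0.0219, 0.1252]
ee_rot: [[-0.941, -0.34, 0.001], [-0.34, 0.941, -0.0], [-0.001, -0.0, -1.0]]
wrist_force: [-1.8, 1.3, 8.6]
gripper_width: 0.002
time_s: 18.0
tcp_pos: [0.5603, -0.022, 0.1251]
ee_rot: [[-0.941, -0.34, 0.001], [-0.34, 0.941, -0.0], [-0.001, -0.0, -1.0]]
wrist_force: [-2.2, 0.3, 8.0]
gripper_width: 0.009
```

Leaf 3 gives about 7 mm against about 3 mm for the other two, so sample 3 is weak. I lift, move over its clamp block and open.

```bash
python3 -m handwheel '[[0,0,-1,0,0],[0,0,-3,0,0],[0,0,-2,0,0],[2.7,0,0,0,0.8],[2.7,0,0,0,0.8],[0,0,0,0,0.8],[0,0,0,0,0.8],[0,0,0,0,0.8]]'; python3 - <<'E'
from h import *
print(go([.5085,-.0405,.097],20))
p=cams.camera_params("wrist");im=cams.capture("wrist");save(im,"w4.png");print(np.round(proj(p,(.5085,-.0405,.066))),np.round(proj(p,(.560,-.0215,.062))))
E
```

```text
time_s: 19.0
tcp_pos: [0.5098, -0.0401, 0.184]
ee_rot: [[-0.941, -0.339, 0.0], [-0.339, 0.941, -0.0], [-0.0, -0.0, -1.0]]
wrist_force: [-0.1, -0.8, -0.2]
gripper_width: 0.49
(array([0.14, 0.01, 8.7 ]), np.float64(-0.17))
[282. 235.] [282. 301.]
```

View pics/w4.png

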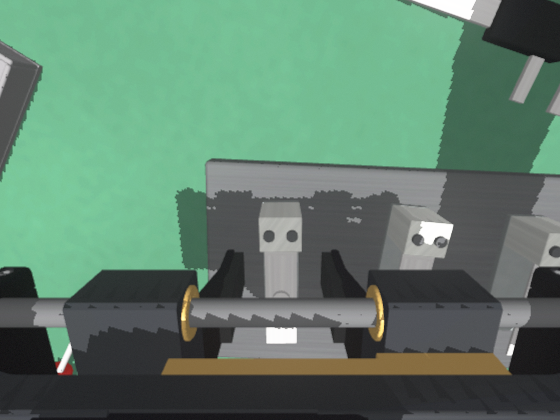

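The wrist view shows block 3 at (280,237), square to the fingers and centred between them. I descend and grip.

```bash
python3 -m handwheel '[[0.1,-0.05,2,0,0.8],[0,0,2.5,0,0.8],[0,0,2.2,0,0.8],[0,0,1.5,0,0.8],[0,0,0.5,0,0.8],[0,0,0,0,0.8]]';python3 -m handwheel '[[0,0,0,0,0.2],[0,0,0,0,0.2],[0,0,0,0,0.2],[0,0,0,0,0.2],[0,0,0,0,0.2],[0,0,0,0,0.2],[0,0,0,0,0.2]]'
```

```text
time_s: 19.8
tcp_pos: [0.5087, -0.0411, 0.0972]
ee_rot: [[-0.941, -0.339, 0.0], [-0.339, 0.941, -0.0], [-0.0, -0.0, -1.0]]
wrist_force: [0.2, -0.4, 0.4]
gripper_width: 0.803
time_s: 20.68
tcp_pos: [0.5085, -0.0412, 0.0973]
ee_rot: [[-0.941, -0.339, 0.0], [-0.339, 0.941, -0.0], [-0.0, -0.0, -1.0]]
wrist_force: [-0.6, -1.9, 1.0]
gripper_width: 0.343
```

The opening of 0.343 is 29.8 mm, so the block is held. I lift it.

```bash
python3 -m handwheel '[[0,0,-0.4,0,0.2],[0,0,-1,0,0.2],[0,0,-2,0,0.2],[0,0,-3,0,0.2],[0,0,-3,0,0.2],[0,0,0,0,0.2],[0,0,0,0,0.2]]';python3 - <<'E'
from h import *
p=cams.camera_params("top")
print(go([.4907,-.3313,.19],-10.5))
save(cams.capture("side"),"side1.png")
E
```

```text
time_s: 21.55
tcp_pos: [0.5075, -0.0412, 0.1904]
ee_rot: [[-0.941, -0.339, -0.002], [-0.339, 0.941, 0.0], [0.002, 0.001, -1.0]]
wrist_force: [-0.3, 0.5, -2.8]
gripper_width: 0.347
(array([ 11.41, -26.73,   0.03]), np.float64(30.29))
```

View pics/side1.png

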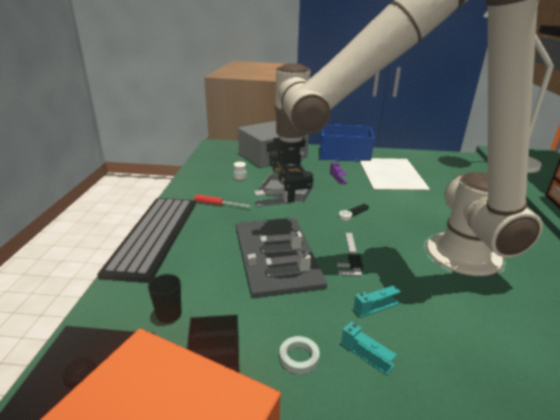

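Side view: the sample hangs level in the gripper at about (285,190), and the other two stand on the plate near (285,240) and (290,262). I carry it to the tray in gentle steps.

```bash
python3 -m handwheel '[[1.1,-2.7,0,0,0.2],[1.4,-3.3,0,0,0.2],[1.4,-3.3,0,0,0.2],[1.4,-3.3,0,0,0.2],[1.4,-3.3,0,0,0.2],[1.4,-3.3,0,0,0.2],[1.4,-3.3,0,0,0.2],[1.1,-2.4,0,0,0.2],[0.8,-1.8,0,0,0.2]]';python3 -m handwheel '[[0,0,0,7.5,0.2],[0,0,0,7.5,0.2],[0,0,0,7.5,0.2],[0,0,0,7.5,0.2],[0,0,0,0,0.2],[0,0,0,0,0.2]]';python3 - <<'E'
from h import *
print(go([.4907,-.3313,.0815],-10.5))
save(cams.capture("wrist"),"w5.png")
a=cams.capture("top");save(cv2.resize(a[140:270,320:480],None,fx=4.5,fy=4.5,interpolation=cv2.INTER_CUBIC),"t5.png")
E
```

```text
time_s: 22.72
tcp_pos: [0.4909, -0.3319, 0.1894]
ee_rot: [[-0.941, -0.338, -0.003], [-0.338, 0.941, 0.001], [0.002, 0.002, -1.0]]
wrist_force: [-0.3, -0.2, -2.8]
gripper_width: 0.341
time_s: 23.48
tcp_pos: [0.4916, -0.3308, 0.1906]
ee_rot: [[-0.985, 0.175, -0.001], [0.175, 0.985, 0.0], [0.001, 0.0, -1.0]]
wrist_force: [-0.5, -0.5, -2.8]
gripper_width: 0.339
(array([ 0.07, -0.07, 10.91]), np.float64(0.44))
```

View pics/w5.png

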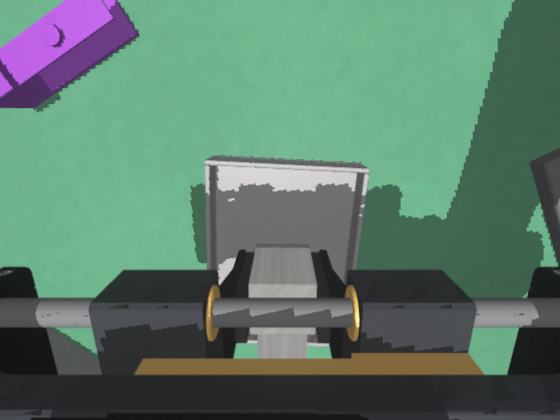

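Wrist view: the tray's near rim has corners at about (208,162) and (367,169), and the block is held above the tray at (282,265). I check the tray pose with the rim corners.

```bash
python3 - <<'E'
from h import *
a=onz("wrist",207,161.5,.03);b=onz("wrist",368,169,.03);e=b-a;y=np.degrees(np.arctan2(e[1],e[0]))-90
print(a,b,np.hypot(*e[:2]),y); c=(a+b)/2+.085*np.array([np.cos(np.radians(y)),np.sin(np.radians(y)),0]);print(c)
E
```

```text
[ 0.43630352 -0.38031622  0.03      ] [ 0.46425089 -0.25750015  0.03      ] 0.12595571740999145 -12.819625420626139
[ 0.53315844 -0.3377682   0.03      ]
```

The tray centre is (0.533,-0.338) with yaw about -12°, which agrees with the top view. I lower.

```bash
python3 -m handwheel '[[0,0,2,1.5,0.2],[0,0,3,0,0.2],[0,0,3,0,0.2],[0,0,1.5,0,0.2],[0,0,0.8,0,0.2],[0,0,0,0,0.2],[0,0,0,0,0.2]]';python3 -m handwheel '[[0,0,0.15,0,0.2],[0,0,0.15,0,0.2],[0,0,0,0,0.2],[0,0,0,0,0.2]]'
```

```text
time_s: 24.45
tcp_pos: [0.4924, -0.3312, 0.0892]
ee_rot: [[-0.979, 0.202, 0.002], [0.202, 0.979, -0.001], [-0.002, -0.0, -1.0]]
wrist_force: [-0.2, 0.2, -2.5]
gripper_width: 0.344
time_s: 24.95
tcp_pos: [0.4917, -0.331, 0.0852]
ee_rot: [[-0.979, 0.202, 0.0], [0.202, 0.979, -0.0], [-0.0, -0.0, -1.0]]
wrist_force: [0.3, -0.4, -2.6]
gripper_width: 0.34
```

```bash
python3 -m handwheel '[[0,0,0.1,0,0.2],[0,0,0.1,0,0.2],[0,0,0,0,0.2],[0,0,0,0,0.2]]';python3 -m handwheel '[[0,0,0.05,0,0.2],[0,0,0.05,0,0.2],[0,0,0.05,0,0.2],[0,0,0,0,0.2]]'
```

```text
time_s: 25.45
tcp_pos: [0.4917, -0.331, 0.0831]
ee_rot: [[-0.979, 0.202, -0.0], [0.202, 0.979, -0.0], [0.0, -0.0, -1.0]]
wrist_force: [-0.2, 0.0, -2.5]
gripper_width: 0.341
time_s: 25.95
tcp_pos: [0.4917, -0.331, 0.0816]
ee_rot: [[-0.979, 0.202, -0.0], [0.202, 0.979, 0.0], [0.0, 0.0, -1.0]]
wrist_force: [0.3, -0.5, -2.7]
gripper_width: 0.34
```

```bash
python3 -m handwheel '[[0,0,0.05,0,0.2],[0,0,0,0,0.2],[0,0,0,0,0.2]]';python3 -m handwheel '[[0,0,0.05,0,0.2],[0,0,0,0,0.2],[0,0,0,0,0.2]]'
```

```text
time_s: 26.32
tcp_pos: [0.4918, -0.331, 0.0813]
ee_rot: [[-0.979, 0.202, 0.0], [0.202, 0.979, -0.0], [-0.0, -0.0, -1.0]]
wrist_force: [-0.4, 0.3, -0.9]
gripper_width: 0.345
time_s: 26.7
tcp_pos: [0.4918, -0.331, 0.0813]
ee_rot: [[-0.979, 0.202, 0.0], [0.202, 0.979, -0.0], [-0.0, -0.0, -1.0]]
wrist_force: [-2.3, 1.6, 5.3]
gripper_width: 0.342
```

Seated: the weight is off the wrist and there is light contact. I ease up 0.5 mm, open, and retreat.

```bash
python3 -m handwheel '[[0,0,-0.04,0,0.2],[0,0,0,0,0.4],[0,0,0,0,0.5],[0,0,0,0,0.6],[0,0,0,0,0.6],[0,0,0,0,0.6]]';python3 -m handwheel '[[0,0,-1,0,0.6],[0,0,-3,0,0.6],[0,0,-5,0,0.6],[0,0,-5,0,0.6],[0,0,-5,0,0.6],[5,-2,0,0,0.6],[5,-2,0,0,0.6],[5,-3,0,0,0.6],[0,0,0,0,0.6],[0,0,0,0,0.6]]';python3 - <<'E'
from h import *
a=cams.capture("top");save(cv2.resize(a[120:280,170:450],None,fx=2.8,fy=2.8,interpolation=cv2.INTER_CUBIC),"t6.png")
save(cams.capture("wrist"),"w6.png")
E
```

```text
time_s: 27.45
tcp_pos: [0.4917, -0.331, 0.081]
ee_rot: [[-0.979, 0.202, 0.0], [0.202, 0.979, 0.0], [-0.0, 0.0, -1.0]]
wrist_force: [-0.2, -0.6, -0.2]
gripper_width: 0.595
time_s: 28.7
tcp_pos: [0.3308, -0.3694, 0.2719]
ee_rot: [[-0.979, 0.203, 0.002], [0.203, 0.979, -0.001], [-0.002, -0.001, -1.0]]
wrist_force: [-0.0, 0.3, -0.2]
gripper_width: 0.6
```

View pics/t6.png

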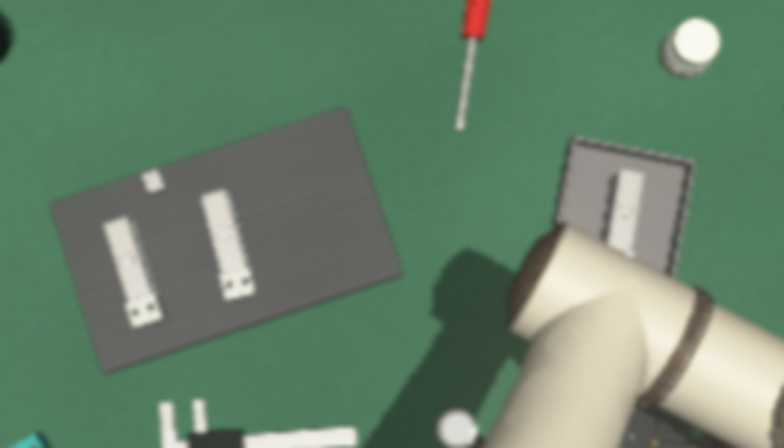

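The sample lies in the tray with its leaf at (627,212). The other two stand at (133,272) and (228,245), and the gauge block is at (152,181), all unmoved. I hand in.

```bash
python3 -c "
from station import job;print(job.finish_job())"
```

```text
the job is handed in; nothing more can be done
None
```

The job is handed in, at about 29 s of robot time. The weak leaf was the rightmost sample (slot 3), and it now stands on its base in the reject tray.

I pressed each button from left to right with about 8 N and held for at least a second. No force reading on a leaf went above 9.1 N.

| Test place | Give at about 8 N |
|---|---|
| slot_1 (left) | about 3.2 mm |
| slot_2 (middle) | about 3.0 mm |
| slot_3 (right) | about 7 mm |

- **Setting down:** The sample's weight came off the wrist at the expected height, with a brief contact force of about 5 N before I released it. The gripper touches nothing.
- **Last check:** The final top picture shows the leaf inside the tray, and the two good samples and the gauge block where they were. The arm hid the clamp-block end in that picture, so that end is confirmed only by the force and height readings.
- **Disagreement:** The top and wrist cameras differed by 3 to 5 mm on button 3. I used the closer wrist reading.

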